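# Set a trolley wheel's valve to the pointer and stop the wheel

## Robot

A 6-joint arm with a two-finger parallel gripper is mounted at the origin on the work surface. World frame = base frame: x ahead of the robot, y to its left, z up, the work surface at z = 0. Lengths are in m, angles in degrees, forces in N, time in s.
With the tool pointing down it reaches from about 0.3 to 0.75 m from the base axis. Payload 8.5 kg.
Tool frame: the origin (TCP) lies between the finger pads; the fingertips stand 17 mm ahead of it and the grasp point (between the pads) lies 2 mm behind it; z points along the fingers, y is the direction in which the jaws open and shut (so a half turn about z gives the same grasp; the last joint's range is limited). The gripper opens to 85 mm and grips with 20 to 120 N. Pads are 22 mm wide; open, the fingers measure 114 mm over their backs; the gripper's body (76 mm by 85 mm) begins 54 mm behind the grasp point. The pads swing forward as they close: fully open they stand 13 mm farther back than shut.
Start: joints at [-80.575, 21.807, 74.336, -0, 83.858, -12.336], TCP at [0.204, -0.511, 0.248] pointing down, gripper open.
Joint ranges: [-178.18, 178.18], [-50.72, 133.34], [12.68, 142.11], [-81.47, 261.47], [9.98, 163.14], [-165.26, 165.26]. Speed limits (degrees/s): [136.94, 136.94, 180, 180, 180, 180].

## Interface

Orientations are given as a 3x3 rotation matrix whose columns are the frame's x, y, z axes.
In Python, from rig import readout, eyes, env gives the robot as it stands.
- The arm moves only by the tool arm_command, never from a script. Its argument "rows" is text: rows parted by semicolons, each of 7 numbers parted by spaces: the closure, from 0 (fully open) to 1 (shut), then the shift along the tool's x, y, z in mm, then the turn, a rotation vector about the tool's x, y, z in degrees. In form: grip dx dy dz rx ry rz; .... A call has 1 to 5 rows; each row shifts and turns the commanded pose from where the row before left it, along the tool's axes as they then stand; what a row does not reach is not made up. A row lasts 1/12 s, in which the tool goes at most 41.7 mm and 7.16 degrees, less where a joint would pass 70% of its speed; a pose out of reach is approached as far as the arm can. A call with a gripper value outside its range is refused whole. The fingers move at their own pace and stop on an object; "squeeze" is the grip in N (left out, the last holds). Time passes only in rows, so rows that do not move let the fingers close. It gives the time, the measured TCP pose, the force and the opening at its end, in the units of the state.
- readout.observe(): the state, without advancing time (a new reading comes with each control period).
- eyes.get_image(name): name is "scene" or "side" or "wrist"; returns the picture (400x640x3 uint8, red, green, blue); there is no depth.
- eyes.camera_model(name): a dict with "mtx" (3x3 intrinsics, pixels), "k1" (the pictures are not rectified: a ray, as slopes to the right and down, at radius r is drawn at 1 + k1 r^2 times it, then the intrinsics apply), "view" (4x4, takes a point from world to camera coordinates). Camera axes: x right, y up, looking along -z (the intrinsics and any distortion apply to the point x, -y, -z); pixel columns grow to the right and rows downward; lengths in m; the calibration is good to about 2 mm. A picture is of the moment at which its call begins: read the wrist's pose just before it. camera_model takes no time and is no camera call; for the wrist camera it gives the pose at the moment of the call.
- env.close_job(): hands the job in, once; it reports no verdict.
The state is a dict: "time_s": time; "q": joint angles; "qvel": joint speeds; "joint_efforts": joint torques, N m; "position": TCP position; "tool_rot": TCP orientation; "ft_force": force on the tool from outside, world axes, zero at the start; "wrist_torque": the same for the moment, N m; "grip_width": finger opening in m.
Only numpy, scipy, OpenCV 4.12 (cv2) and the standard library are available. Lean on these libraries where they do the work, as an engineer would, in place of code of your own. Each camera call takes 0.05 s, during which the arm holds its last target. There are 200 camera calls.

## Task

On the wheel stand, push one of the trolley wheel's spokes with a fingertip to turn the wheel, either way round, until its valve stem points at the stand's pointer. Then push the stop arm in until its rubber shoe rests against the tyre, leaving the wheel as it was set, and let go of everything. Do not lift the wheel off its axle, and leave the nut, spanner, bottle and mug where they are.

Things in the scene. Friction and masses are not known exactly. Their poses are not given: they have to be found in the camera images.
- stand: Fixed wheel stand: blue-painted steel base plate 300 x 320 mm, 12 mm thick, lying on the table. Origin on the wheel's axle line at table level; z up; its x axis runs from the axle to the pointer. The plate spans x -135 to 165 mm and y -140 to 180 mm. A bare axle pin (radius 8 mm) rises through the hub to 70 mm above the table. The pointer's post (radius 7 mm, 68 mm high) stands at x = 142 mm, y = 0.
- pointer (a point): Tip of the stand's aluminium pointer, which reaches inwards over the tyre from its post, 65 mm above the table, 95 mm from the axle line in the stand's +x direction. The highest part of the stand but for the axle pin.
- wheel (a joint): Turn of the wheel about the upright axle, rad, growing anticlockwise seen from above, no stop within a turn either way. At 0 (or any whole turn, e.g. 2 pi) the valve stem lies exactly on the line from axle to pointer; it starts anywhere from 0.8 to 5.4. The wheel is stiff: it needs about 0.14 N m (some 2 N at 65 mm from the axle) and stays where it is left.
- hub (a point): Centre of the wheel, on the axle, 38 mm above the table. The wheel lies flat and can be lifted off the pin: black rubber tyre of outer radius 125 mm and 36 mm thick (top 56 mm above the table), grey rim (inner radius 78 mm, 30 to 46 mm high), grey hub (radius 24 mm, top 56 mm high), three spokes and one valve stem.
- spokes: The wheel's grey hub with its three straight spokes (origin at the hub centre, turning with the wheel; its x axis points to the valve stem). Spokes 14 mm wide, 16 mm tall (30 to 46 mm above the table), running from hub to rim at 60, 180 and 300 degrees from the valve stem, anticlockwise. Nothing else is between the spokes but the valve stem, and the base plate is 18 mm below them.
- push_spoke (a point): Point on the middle line of the spoke opposite the valve stem, 65 mm from the axle, at mid height (38 mm above the table).
- valve_tip (a point): Free tip of the brass valve stem (12 mm thick), which sticks inwards from the rim towards the hub midway between two spokes; the tip is 61 mm from the axle, 38 mm above the table.
- stop_arm (a joint): Swing of the aluminium stop arm, rad: 0 when its rubber shoe rests against the tyre (end stop), growing as it swings outwards, anticlockwise from above, up to 1.35. Starts from 0.6 to 1.05. It needs about 0.12 N m and stays where it is left.
- stop_pivot (a point): Upright pivot of the stop arm, at x = -90 mm, y = 150 mm in the stand's frame, 38 mm above the table. The arm is a straight bar 14 mm wide, 16 mm tall (30 to 46 mm above the table), 158 mm from pivot to end; at joint value 0 it lies along the stand's +x axis. The rubber shoe (36 mm long, sticking out 18 mm) is on its side towards the wheel, 90 mm from the pivot; a pin of radius 6 mm stands up to 70 mm above the table on it, 150 mm from the pivot.
- stop_push (a point): Point on the middle line of the stop arm, 110 mm from its pivot, at mid height; push here on the side away from the wheel.
- axle_nut: Loose round steel nut, 28 mm across, 12 mm high, lying on the stand's base plate near a corner. Leave alone. Origin under its centre.
- spanner: Loose steel spanner, lying on the table to the right of the stand. Leave alone.
- oil_bottle: Loose grey bottle 48 mm across, 110 mm high, standing on the table to the right of the stand. Leave alone. Origin under its centre.
- mug: Loose white mug 76 mm across, 85 mm high, standing on the table to the right of the stand. Leave alone. Origin under its centre.

How it is judged:
By the outcome, as a careful person would: the job done as asked, in the order asked, and still so for the second after the job is handed in, with the robot touching nothing.
It also fails if it takes over 58 s, if anything falls off the work surface, if the arm or the gripper's body presses on something with over 40 N, if the wrist force passes 120 N, or if a joint passes its speed limit or range.

## Working session

There is one attempt and no reset: what is moved stays moved. The work goes in short steps, Python scripts to look and compute and a tool call to move; the robot and the scene stay as the last step left them, time stands still between calls to the robot, and variables do not carry over. Pictures are saved under pics/ and viewed, about 8 in all and at most 12, crops included, and the job is handed in when it is done.

Besides the shell and the picture viewer there is one more tool, called after "Call:" as name(argument=value, ...) on one line, values as JSON. arm_command: Moves the arm, as the interface text tells. Its arguments: {"type":"object","properties":{"rows":{"type":"string"},"squeeze":{"type":"number"}},"required":["rows"]}

```bash
mkdir -p pics; cat > h.py <<'E'
import numpy as np, cv2, json
from rig import readout, eyes, env
def snap(n,f):
    m=eyes.camera_model(n); im=eyes.get_image(n); cv2.imwrite(f'pics/{f}.png',im[:,:,::-1]); json.dump({k:np.asarray(v).tolist() for k,v in m.items()},open(f'pics/{f}.json','w')); return im
def mdl(f): return {k:np.array(v) for k,v in json.load(open(f'pics/{f}.json')).items()}
def ray(m,u,v):
    K=m['mtx']; d=np.array([(u-K[0,2])/K[0,0],(v-K[1,2])/K[1,1]]); p=d.copy()
    for _ in range(30): p=d/(1+m['k1']*(p@p))
    R=m['view'][:3,:3]; t=m['view'][:3,3]
    return -R.T@t, R.T@np.array([p[0],-p[1],-1])
def atz(m,u,v,z):
    c,d=ray(m,u,v); return c+d*(z-c[2])/d[2]
def proj(m,P):
    P=np.atleast_2d(P); c=P@m['view'][:3,:3].T+m['view'][:3,3]; s=np.c_[c[:,0],-c[:,1]]/(-c[:,2:]); s=s*(1+m['k1']*(s**2).sum(1,keepdims=True))
    return np.c_[s[:,0]*m['mtx'][0,0]+m['mtx'][0,2], s[:,1]*m['mtx'][1,1]+m['mtx'][1,2]]
E
python3 - <<'E'
from h import *
for n in('scene','side'):
    snap(n,n+'0'); m=mdl(n+'0'); print(n, ray(m,320,200))
s=readout.observe(); print(s['position'],s['tool_rot'],s['time_s'],s['ft_force'])
a=cv2.imread('pics/scene0.png');b=cv2.imread('pics/side0.png')
E
```

```text
scene (array([1.17004936, 0.34104222, 0.54392269]), array([-0.66032592, -0.51351282, -0.54805794]))
side (array([ 0.38750292, -0.91188365,  0.55058469]), array([ 0.20759236,  0.84005718, -0.50121495]))
[ 0.20388081 -0.51055826  0.24777477] [[ 9.28726419e-01  3.70765681e-01 -2.20584751e-04]
 [ 3.70765642e-01 -9.28725544e-01  1.30452426e-03]
 [ 2.78810132e-04 -1.29333139e-03 -9.99999125e-01]] 0.1 [ 0.52017177  0.40666319 -1.11050366]
```

View pics/scene0.png

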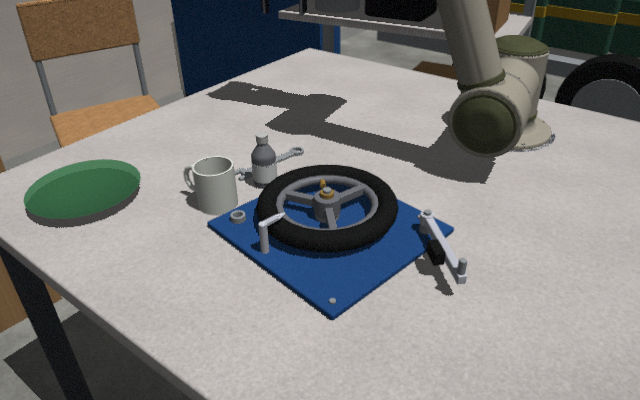

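View pics/side0.png

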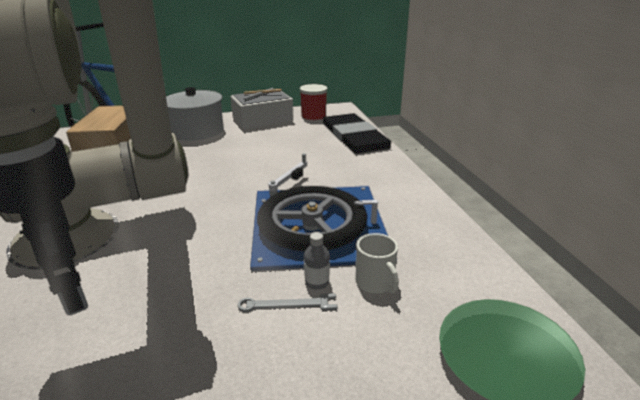

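The scene view shows the hub at about (327,203), the pointer tip at (285,215), and the stop arm running from (427,215) to (463,265). The side view shows the hub at (313,209), the pointer tip at (356,201) and a brass valve at about (295,229). Next I'll fit the stand pose.

```bash
cat > fit.py <<'E'
from h import *
from scipy.optimize import least_squares
S=mdl('scene0');D=mdl('side0')
obs=[(S,(.165,-.14,.012),(208,224)),(S,(.165,.18,.012),(333,312)),(S,(-.135,.18,.012),(453,230)),(S,(.095,0,.065),(285,214)),(S,(0,0,.07),(325,181)),
(D,(-.135,-.14,.012),(251,265)),(D,(.165,.18,.012),(382,187)),(D,(-.135,.18,.012),(257,188)),(D,(.095,0,.065),(356,202)),(D,(0,0,.07),(313,206))]
def W(p,a): c,s=np.cos(p[2]),np.sin(p[2]); a=np.array(a); return np.array([p[0]+c*a[0]-s*a[1],p[1]+s*a[0]+c*a[1],a[2]])
f=lambda p:np.concatenate([proj(m,W(p,a))[0]-o for m,a,o in obs])
r=least_squares(f,[.5,0,0],loss='soft_l1')
p=r.x
if __name__=='__main__':
    print(p,np.degrees(p[2]));print(f(p).reshape(-1,2).round(1))
    inv=lambda P:np.array([[np.cos(p[2]),np.sin(p[2])],[-np.sin(p[2]),np.cos(p[2])]])@(P[:2]-p[:2])
    for m,u in((S,(323,184)),(D,(295,229))):
        q=inv(atz(m,*u,.038));print('valve',q,np.degrees(np.arctan2(q[1],q[0])))
    for m,u in((S,(462,262)),(D,(304,156))):
        q=inv(atz(m,*u,.07))-[-.09,.15];print('pin',q,np.hypot(*q),np.arctan2(q[1],q[0]))
    a=cv2.imread('pics/scene0.png')[150:300,190:490];b=cv2.imread('pics/side0.png')[140:290,230:430]
    cv2.imwrite('pics/z0.png',np.hstack([cv2.resize(a,None,fx=1.5*1.0,fy=2,interpolation=2)[:, :450],cv2.resize(b,(350,300),interpolation=2)]))
    cv2.imwrite('pics/z0.png',np.vstack([cv2.resize(a,(600,300),interpolation=2),cv2.resize(b,(400,300),interpolation=2).copy() if 0 else np.pad(cv2.resize(b,(400,300),interpolation=2),((0,0),(0,200),(0,0)))]))
E
python3 fit.py
```

```text
[ 0.56800663 -0.1138359  -0.15798624] -9.051944572809267
[[ -3.3  -0.9]
 [ -1.5   6.2]
 [  1.4  -2. ]
 [ -0.9   0.6]
 [  0.9   9. ]
 [ -0.3   1.5]
 [-12.6  -2.5]
 [ -0.    1.7]
 [ -1.1   0.5]
 [ -0.3  -3.3]]
valve [-0.04631563 -0.05581656] -129.68531071666897
valve [-0.04247685 -0.05324594] -128.58105074729278
pin [0.08758774 0.12352772] 0.15142889327090708 0.9540201282716533
pin [0.08452773 0.1038725 ] 0.13391950626689197 0.8877186894845979
```

View pics/z0.png

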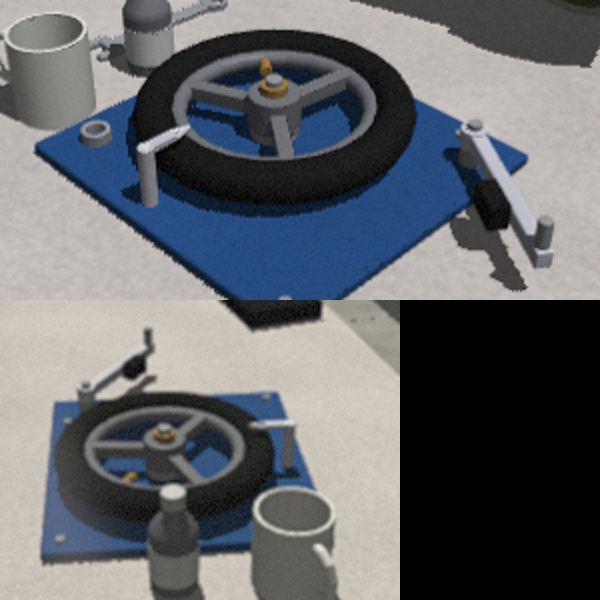

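The zoom confirms the valve at scene (322,183) and side (295,228), at about -129° in the stand frame. I misread two fit points, so I'll correct those, then plan a hover for a wrist look.

```bash
sed -i 's/(325,181)/(326.5,189)/; s/(382,187)/(369,186)/; s/(333,312)/(333,306)/;s/(208,224)/(208,224)/' fit.py; python3 fit.py
cat > mv.py <<'E'
# usage: mv.py x y z yaw : from the measured pose, total shift in tool axes + turn
import sys; from h import *
from scipy.spatial.transform import Rotation as Ro
def rel(x,y,z,yaw):
    s=readout.observe();R=np.array(s['tool_rot']);c,k=np.cos(np.radians(yaw)),np.sin(np.radians(yaw))
    T=np.array([[c,k,0],[k,-c,0],[0,0,-1]])
    return (R.T@(np.array([x,y,z])-s['position'])*1e3).round(1), Ro.from_matrix(R.T@T).as_rotvec(degrees=True).round(2)
if __name__=='__main__': print(*rel(*map(float,sys.argv[1:5])))
E
python3 - <<'E'
from fit import *; from mv import rel
s=readout.observe();m=eyes.camera_model('wrist');c,d=ray(m,320,200);R=np.array(s['tool_rot'])
print('cam in tool',R.T@(c-s['position']),'dir',R.T@d, 'f',m['mtx'][0,0])
print(rel(p[0],p[1],.3,21.8))
for u in((263,170),):print('bottle',atz(S,263,183,0), 'mug',atz(S,217,210,0))
E
```

```text
[ 0.56759649 -0.11297332 -0.1568144 ] -8.984803111568029
[[-2.8 -0.8]
 [-0.6 12.3]
 [ 1.9 -2.1]
 [-0.3  0.7]
 [-0.1  1.1]
 [-0.5  1.3]
 [ 0.1 -1.7]
 [-0.3  1.6]
 [-1.4  0.3]
 [-0.5 -3.5]]
valve [-0.04584119 -0.05655018] -129.0292111894644
valve [-0.0419994  -0.05398407] -127.88278353028326
pin [0.08844809 0.12274242] 0.15129033835059483 0.9463787880193891
pin [0.08536505 0.1030908 ] 0.13384657456190405 0.8791801019588036
cam in tool [ 0.07199842 -0.00036946 -0.12610579] dir [-0.2861104   0.0104872   0.95820946] f 335.22918162224346
(array([ 485.2, -234.5,  -51.8]), array([-0.07, -0.02, -0.04]))
bottle [ 0.53251595 -0.30096222  0.        ] mug [ 0.65589521 -0.30509581  0.        ]
```

Call:
arm_command(rows="1 33 -13.5 3 0 0 0;1 33 -13.5 3 0 0 0;1 33 -13.5 3 0 0 0;1 33 -13.5 3 0 0 0;1 33 -13.5 3 0 0 0", squeeze=30)

```text
time_s: 0.52
position: [0.3329, -0.3855, 0.2329]
tool_rot: [[0.929, 0.37, -0.0], [0.37, -0.929, 0.001], [-0.0, -0.001, -1.0]]
ft_force: [0.1, -0.5, 0.1]
grip_width: 0.0255
```

Call:
arm_command(rows="1 33 -13.5 3 0 0 0;1 33 -13.5 3 0 0 0;1 33 -13.5 3 0 0 0;1 33 -13.5 3 0 0 0;1 33 -13.5 3 0 0 0")

```text
time_s: 0.93
position: [0.4613, -0.2615, 0.218]
tool_rot: [[0.929, 0.371, -0.0], [0.371, -0.929, 0.0], [-0.0, -0.0, -1.0]]
ft_force: [-0.2, 0.4, -0.3]
grip_width: 0.0
```

Call:
arm_command(rows="1 33 -13.5 3 0 0 0;1 33 -13.5 3 0 0 0;1 33 -13.5 3 0 0 0;1 33 -13.5 3 0 0 0;1 33 -13.5 3 0 0 0")

```text
time_s: 1.35
position: [0.5895, -0.1376, 0.2028]
tool_rot: [[0.929, 0.371, -0.001], [0.371, -0.929, 0.0], [-0.001, -0.001, -1.0]]
ft_force: [0.3, -0.4, 0.8]
grip_width: -0.0
```

Call:
arm_command(rows="1 33 -13.5 3 0 0 0;1 0 0 0 0 0 6.6;1 0 0 0 0 0 6.6;1 0 0 0 0 0 6.6;1 0 0 0 0 0 0")

```text
time_s: 1.77
position: [0.6142, -0.1141, 0.1997]
tool_rot: [[1.0, 0.031, -0.001], [0.031, -1.0, 0.0], [-0.001, -0.0, -1.0]]
ft_force: [0.4, -0.1, 0.3]
grip_width: 0.0
```

```bash
python3 - <<'E'
from fit import *; from mv import rel
s=readout.observe();print(s['time_s'],s['position'],s['ft_force'],s['q'],s['grip_width'])
snap('wrist','w1');m=mdl('w1')
im=cv2.imread('pics/w1.png')
for a in((0,0,.07),(.095,0,.065),(.061*np.cos(-2.24),.061*np.sin(-2.24),.038)): 
    u=proj(m,W(p,a))[0];print(u.round(0));cv2.drawMarker(im,tuple(int(v) for v in u),(0,0,255),1,8)
cv2.imwrite('pics/w1m.png',im)
print(rel(p[0]+.052,p[1]+.002,.2,2))
E
```

```text
1.7667 [ 0.61415226 -0.11413738  0.19974229] [ 0.43768385 -0.11236577  0.25059586] [-2.13692742e+01  3.13773966e+01  6.62088178e+01 -1.76795552e-03
  8.24771340e+01  6.68751434e+01] 9.270655903765167e-06
[314. 248.]
[337. 134.]
[356. 278.]
(array([ 5.6, -3.1, -0.1]), array([-0.02,  0.04,  0.09]))
```

View pics/w1m.png

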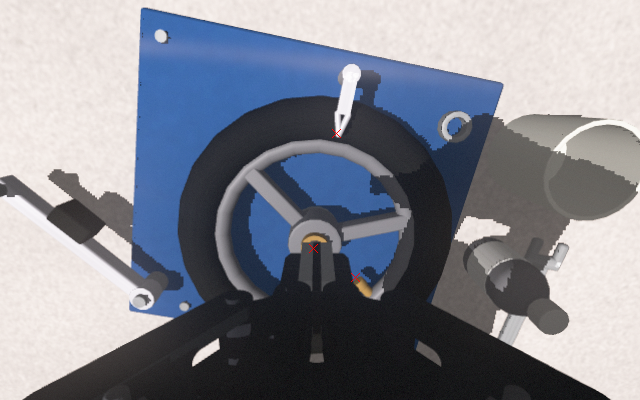

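The pointer tip is at (338,137), against a predicted (337,134), so the stand fit holds. The push spoke runs from the hub to (253,178), and the finger's gap is clear, so I'll descend.

Call:
arm_command(rows="1 5.5 -3 0 0 0 0;1 0 0 35 0 0 0;1 0 0 35 0 0 0;1 0 0 35 0 0 0;1 0 0 25 0 0 0")

```text
time_s: 2.23
position: [0.6189, -0.1108, 0.0674]
tool_rot: [[0.999, 0.037, -0.003], [0.037, -0.999, 0.001], [-0.003, -0.001, -1.0]]
ft_force: [-0.7, 0.2, -0.6]
grip_width: 0.0001
```

Call:
arm_command(rows="1 0 0 12 0 0 0;1 0 0 13 0 0 0;1 0 0 0 0 0 0")

```text
time_s: 2.48
position: [0.6187, -0.1108, 0.0426]
tool_rot: [[0.999, 0.037, -0.004], [0.037, -0.999, 0.002], [-0.004, -0.002, -1.0]]
ft_force: [-0.9, -0.4, 0.2]
grip_width: 0.0
```

```bash
python3 - <<'E'
from fit import *
m=mdl('w1')
for u in((253,178),):
  a=atz(m,*u,.046)[:2]-p[:2];print('spoke world',np.degrees(np.arctan2(a[1],a[0])),np.hypot(*a))
s=readout.observe();r=s['position'][:2]-p[:2];print(s['position'],s['ft_force'],np.hypot(*r),np.degrees(np.arctan2(r[1],r[0])))
# per-row shift for a turn of d deg about the hub, finger at radius .052 on tool x
for d in(6,5,3,2,1): print(d,'dx,dy (mm)',.052*1e3*(np.cos(np.radians(d))-1),-52*np.sin(np.radians(d)),'rz',-d)
E
```

```text
spoke world 45.63849947384087 0.07522625704680264
[ 0.61868166 -0.11083095  0.0425986 ] [-0.92019321 -0.37556942  0.24214393] 0.05113007491346172 2.401425745438096
6 dx,dy (mm) -0.2848614408497889 -5.435480089917981 rz -6
5 dx,dy (mm) -0.19787569922923165 -4.532098622878225 rz -5
3 dx,dy (mm) -0.07126419276216067 -2.7214697246330792 rz -3
2 dx,dy (mm) -0.03167699500702037 -1.8147738285300503 rz -2
1 dx,dy (mm) -0.007919851867653982 -0.9075251347387426 rz -1
```

Call:
arm_command(rows="1 -0.1 -3.6 0 0 0 -4;1 -0.1 -3.6 0 0 0 -4;1 -0.1 -3.6 0 0 0 -4;1 -0.1 -3.6 0 0 0 -4;1 -0.1 -3.6 0 0 0 -4")

```text
time_s: 2.9
position: [0.6167, -0.0937, 0.0464]
tool_rot: [[0.925, 0.379, 0.002], [0.379, -0.925, -0.001], [0.001, 0.001, -1.0]]
ft_force: [2.6, -3.3, -0.7]
grip_width: -0.0001
```

Call:
arm_command(rows="1 -0.1 -3.6 0 0 0 -4;1 -0.1 -3.6 0 0 0 -4;1 -0.1 -3.6 0 0 0 -4;1 -0.1 -3.6 0 0 0 -4;1 -0.1 -3.6 0 0 0 -4")

```text
time_s: 3.32
position: [0.6081, -0.0786, 0.0466]
tool_rot: [[0.74, 0.673, 0.004], [0.673, -0.74, -0.001], [0.002, 0.003, -1.0]]
ft_force: [3.4, 0.0, -0.9]
grip_width: -0.0002
```

Call:
arm_command(rows="1 -0.1 -3.6 0 0 0 -4;1 -0.1 -3.6 0 0 0 -4;1 -0.1 -3.6 0 0 0 -4;1 -0.1 -3.6 0 0 0 -4;1 -0.1 -3.6 0 0 0 -4")

```text
time_s: 3.73
position: [0.5941, -0.067, 0.0466]
tool_rot: [[0.465, 0.885, 0.004], [0.885, -0.465, -0.0], [0.002, 0.004, -1.0]]
ft_force: [3.3, 1.4, -0.1]
grip_width: -0.0
```

```bash
cat > st.py <<'E'
from fit import *; import sys
s=readout.observe();r=s['position'][:2]-p[:2];R=s['tool_rot'];print(s['position'],s['ft_force'],np.hypot(*r),'ang',np.degrees(np.arctan2(r[1],r[0])),'yaw',np.degrees(np.arctan2(R[1][0],R[0][0])),s['time_s'])
if len(sys.argv)>1: snap(sys.argv[1],sys.argv[2])
E
python3 st.py scene s2; python3 -c "
import cv2
cv2.imwrite('pics/s2z.png',cv2.resize(cv2.imread('pics/s2.png')[140:300,190:490],None,fx=2.5,fy=2.5,interpolation=2))"
```

```text
[ 0.59405451 -0.06699682  0.04662715] [ 3.33660014  1.41330912 -0.08207302] 0.05304587985458788 ang 60.080932787944406 yaw 62.26751068605952 3.7333
```

View pics/s2z.png

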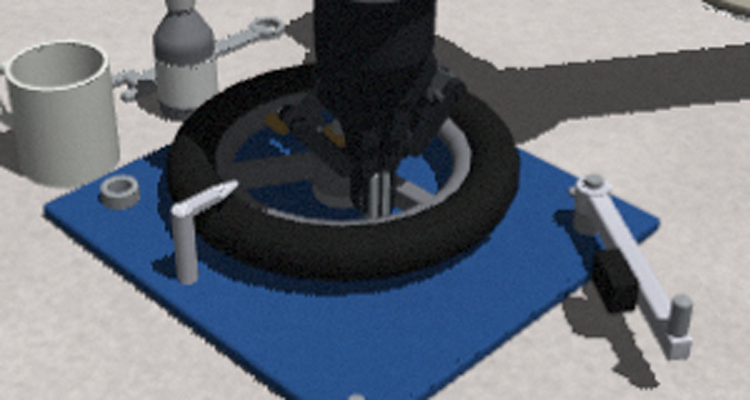

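The valve's brass is now at scene (300,188) and the wheel is turning with the finger.

```bash
python3 - <<'E'
from fit import *
a=atz(S,190+276/2.5,140+122/2.5,.038)[:2]-p[:2];print(np.hypot(*a),'valve stand deg',np.degrees(np.arctan2(a[1],a[0])-p[2]))
E
```

```text
0.07419806043726329 valve stand deg -93.43204511052143
```

Call:
arm_command(rows="1 -0.1 -3.6 0 0 0 -4;1 -0.1 -3.6 0 0 0 -4;1 -0.1 -3.6 0 0 0 -4;1 -0.1 -3.6 0 0 0 -4;1 -0.1 -3.6 0 0 0 -4")

```text
time_s: 4.2
position: [0.5767, -0.0612, 0.0464]
tool_rot: [[0.137, 0.991, 0.003], [0.991, -0.137, 0.0], [0.001, 0.003, -1.0]]
ft_force: [3.1, 3.3, 1.0]
grip_width: 0.0001
```

Call:
arm_command(rows="1 -0.1 -3.6 0 0 0 -4;1 -0.1 -3.6 0 0 0 -4;1 -0.1 -3.6 0 0 0 -4;1 -0.1 -3.6 0 0 0 -4;1 -0.1 -3.6 0 0 0 -4")

```text
time_s: 4.62
position: [0.5583, -0.0616, 0.0463]
tool_rot: [[-0.21, 0.978, 0.002], [0.978, 0.21, 0.001], [0.0, 0.002, -1.0]]
ft_force: [1.9, 4.6, 1.7]
grip_width: 0.0003
```

Call:
arm_command(rows="1 -0.1 -3.6 0 0 0 -4;1 -0.1 -3.6 0 0 0 -4;1 -0.1 -3.6 0 0 0 -4;1 -0.1 -3.6 0 0 0 -4;1 -0.1 -3.6 0 0 0 -4")

```text
time_s: 5.03
position: [0.5412, -0.068, 0.0461]
tool_rot: [[-0.532, 0.847, 0.0], [0.847, 0.532, 0.001], [0.001, 0.001, -1.0]]
ft_force: [0.7, 5.2, 0.6]
grip_width: 0.0004
```

```bash
python3 st.py
```

```text
[ 0.54117083 -0.06804897  0.04605036] [0.65015122 5.21568353 0.61871801] 0.052120178854586266 ang 120.46512900583079 yaw 122.15094163578664 5.0333
```

Call:
arm_command(rows="1 -0.1 -3.6 0 0 0 -4;1 -0.1 -3.6 0 0 0 -4;1 -0.1 -3.6 0 0 0 -4;1 -0.1 -3.6 0 0 0 -4;1 -0.1 -3.6 0 0 0 -4")

```text
time_s: 5.45
position: [0.5273, -0.0799, 0.0459]
tool_rot: [[-0.79, 0.614, -0.001], [0.614, 0.79, 0.001], [0.002, 0.0, -1.0]]
ft_force: [-2.0, 4.9, 0.8]
grip_width: -0.0001
```

```bash
python3 st.py scene s3;python3 st.py side d3; python3 -c "
import cv2,numpy as np
a=cv2.resize(cv2.imread('pics/s3.png')[160:260,240:400],None,fx=3,fy=3,interpolation=2);b=cv2.resize(cv2.imread('pics/d3.png')[170:270,240:400],None,fx=3,fy=3,interpolation=2)
cv2.imwrite('pics/z3.png',np.vstack([a,b]))"
```

```text
[ 0.52725189 -0.07991283  0.04588061] [-2.01913994  4.8676496   0.83307971] 0.052160158334914296 ang 140.6669996211127 yaw 142.15405897568854 5.45
[ 0.52712192 -0.0805658   0.04589353] [-0.38417602  0.71853409 -0.11174401] 0.05185015114426691 ang 141.31614569171168 yaw 142.38237757243684 5.5
```

View pics/z3.png

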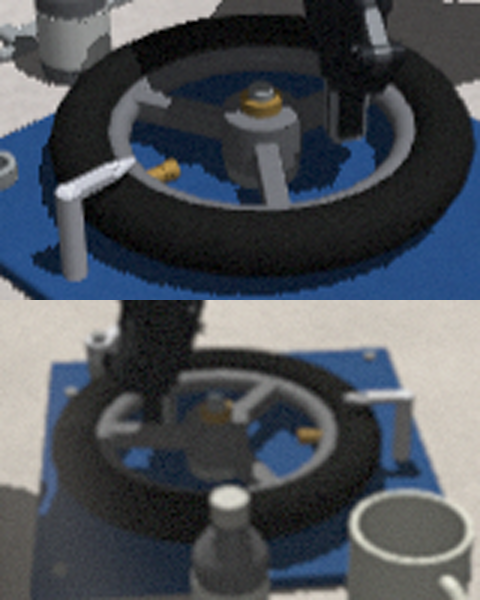

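Scene shows the brass stem from (150,175) to (177,168) in the crop, and the side view shows its tip at (300,435). It is nearly under the pointer.

```bash
python3 - <<'E'
from fit import *
def st(m,u,z): 
    a=atz(m,*u,z)[:2]-p[:2];return np.hypot(*a).round(4),np.degrees(np.arctan2(a[1],a[0])-p[2]).round(1)
for x,y in((177,168),(163,171),(150,175)):print('S',st(S,(240+x/3,160+y/3),.038))
for x,y in((299,435),(308,434),(318,433)):print('D',st(D,(240+x/3,170+(y-300)/3),.038))
# pred pixel of tip at 0 and -10
for t in(0,-5,-10,-15):
    t=np.radians(t)
    for r in(.061,.074):
        P=W(p,(r*np.cos(t),r*np.sin(t),.038));print(((proj(S,P)[0]-[240,160])*3).round(0),((proj(D,P)[0]-[240,170])*3+[0,300]).round(0))
E
```

```text
S (np.float64(0.057), np.float64(-10.4))
S (np.float64(0.0651), np.float64(-12.1))
S (np.float64(0.0733), np.float64(-12.6))
D (np.float64(0.0611), np.float64(-6.8))
D (np.float64(0.0679), np.float64(-5.4))
D (np.float64(0.0755), np.float64(-4.4))
[183. 179.] [298. 430.]
[165. 188.] [315. 429.]
[177. 175.] [299. 434.]
[158. 184.] [316. 434.]
[171. 171.] [299. 437.]
[152. 178.] [316. 438.]
[167. 166.] [298. 441.]
[146. 173.] [315. 443.]
```

Call:
arm_command(rows="1 0 -2.3 0 0 0 -2.5;1 0 -2.3 0 0 0 -2.5;1 0 0 0 0 0 0;1 0 0 0 0 0 0")

```text
time_s: 5.88
position: [0.5251, -0.0843, 0.0457]
tool_rot: [[-0.837, 0.548, 0.0], [0.548, 0.837, -0.0], [-0.0, 0.0, -1.0]]
ft_force: [-0.1, 2.1, 0.6]
grip_width: -0.0
```

Call:
arm_command(rows="1 0 4 0 0 0 0;1 0 4 -5 0 0 0;1 0 0 -30 0 0 0;1 0 0 -40 0 0 0;1 0 0 -40 0 0 0")

```text
time_s: 6.3
position: [0.5291, -0.0771, 0.1618]
tool_rot: [[-0.838, 0.546, -0.001], [0.546, 0.838, 0.0], [0.001, -0.0, -1.0]]
ft_force: [0.6, -0.8, -0.0]
grip_width: 0.0002
```

Call:
arm_command(rows="1 -34 4 -39 0 0 0;1 -34 4 0 0 0 0;1 -34 4 0 0 0 0;1 -34 4 0 0 0 0;1 -34 4 0 0 0 0")

```text
time_s: 6.72
position: [0.678, -0.1507, 0.1925]
tool_rot: [[-0.838, 0.546, 0.001], [0.546, 0.838, -0.001], [-0.001, 0.0, -1.0]]
ft_force: [1.1, 0.9, 0.2]
grip_width: 0.0001
```

Call:
arm_command(rows="1 0 0 0 0 0 0;1 0 0 0 0 0 0")

```text
time_s: 6.88
position: [0.6774, -0.1507, 0.1907]
tool_rot: [[-0.838, 0.546, -0.001], [0.546, 0.838, 0.0], [0.001, -0.0, -1.0]]
ft_force: [-0.2, -0.2, -0.5]
grip_width: -0.0006
```

```bash
python3 st.py wrist w4
```

```text
[ 0.67744168 -0.15073554  0.19066641] [-0.21822852 -0.2094966  -0.49505838] 0.11615485839260482 ang -18.97177791514087 yaw 146.89582383100705 6.8833
```

View pics/w4.png

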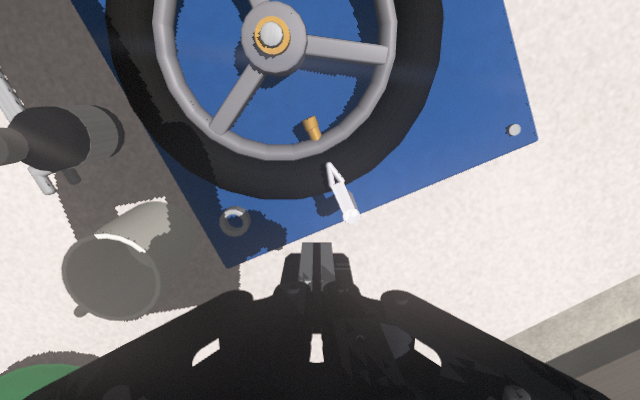

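In this view the axle top is at (271,34), the pointer tip at (327,165), the valve stem runs (309,121)–(317,139), and spoke ends are at (386,54) and (217,127).

```bash
cat > ang.py <<'E'
import sys; from fit import *
def go(f,ax,pt,va,vb,s1,s2):
    m=mdl(f);A=lambda u,z:atz(m,*u,z)[:2]
    a,t=A(ax,.07),A(pt,.065);g=lambda q,o=a:np.degrees(np.arctan2(*(q-o)[::-1]))
    pd=g(t);print('axle',a,'fit',p[:2],'pointer r',np.hypot(*(t-a)),'dir',pd,'fit',np.degrees(p[2]))
    for n,u,z,o in(('tip',va,.044,0),('root',vb,.044,0),('s+60',s1,.046,60),('s-60',s2,.046,-60)):
        q=A(u,z);print(n,np.hypot(*(q-a)).round(4),'wheel deg',(g(q)-pd-o).round(1))
    q=A(vb,.044)-A(va,.044);print('stem dir',np.degrees(np.arctan2(q[1],q[0]))-pd)
E
python3 -c "
from ang import *
go('w4',(271,34),(327,164),(309,120),(317,139),(387,54),(217,128))"
```

```text
axle [ 0.56511151 -0.11327472] fit [ 0.56759649 -0.11297332] pointer r 0.09684273673245021 dir -9.724378867412799 fit -8.984803111568029
tip 0.0625 wheel deg -0.3
root 0.0787 wheel deg -0.3
s+60 0.0836 wheel deg 0.1
s-60 0.0799 wheel deg -0.6
stem dir -0.3195003700770833
```

All cues agree to within about half a degree (−0.6 to +0.1), so the wheel is set. Next is the stop arm: hover on its outer side.

Call:
arm_command(rows="1 29.3 20.7 0 0 0 0;1 29.3 20.7 0 0 0 0;1 29.3 20.7 0 0 0 0;1 29.3 20.7 0 0 0 0;1 29.3 20.7 0 0 0 0")

```text
time_s: 7.35
position: [0.6083, 0.0182, 0.1926]
tool_rot: [[-0.838, 0.545, 0.001], [0.545, 0.838, -0.0], [-0.001, 0.0, -1.0]]
ft_force: [0.3, -0.1, 0.7]
grip_width: 0.0
```

Call:
arm_command(rows="1 29.3 20.7 0 0 0 0;1 29.3 20.7 0 0 0 0;1 29.3 20.7 0 0 0 0;1 29.3 20.7 0 0 0 0;1 0 0 0 0 0 6.5")

```text
time_s: 7.77
position: [0.5533, 0.1549, 0.1928]
tool_rot: [[-0.775, 0.632, -0.0], [0.632, 0.775, 0.001], [0.001, 0.001, -1.0]]
ft_force: [-0.1, 0.1, 0.8]
grip_width: -0.0001
```

Call:
arm_command(rows="1 0 0 0 0 0 6.5;1 0 0 0 0 0 0;1 0 0 0 0 0 0")

```text
time_s: 8.02
position: [0.5563, 0.1498, 0.1923]
tool_rot: [[-0.697, 0.717, 0.001], [0.717, 0.697, -0.0], [-0.0, 0.0, -1.0]]
ft_force: [-0.5, -0.8, 0.3]
grip_width: -0.0003
```

```bash
python3 st.py scene s5; python3 - <<'E'
from fit import *; from mv import rel
a=.93
def tgt(a,off,r=.11):
    q=W(p,(-.09+r*np.cos(a)-off*np.sin(a),.15+r*np.sin(a)+off*np.cos(a),.044)); return q, 90+np.degrees(a+p[2])
q,y=tgt(a,.032);print(q,y,rel(*q,y))
m=mdl('w1')
# stop arm bar in w1
for n,u,z in(('pivot',(141,298),.05),('pin',(4,185),.07)):
    w=atz(m,*u,z)[:2]-p[:2];c,s=np.cos(p[2]),np.sin(p[2]);print(n,c*w[0]+s*w[1],-s*w[0]+c*w[1])
im=cv2.imread('pics/s5.png')
for k,o in((.03,(0,0,255)),):
    u=proj(S,[q[0],q[1],.03])[0];cv2.drawMarker(im,tuple(int(v) for v in u),o,1,10)
cv2.imwrite('pics/s5z.png',cv2.resize(im[100:320,300:560],None,fx=2.5,fy=2.5,interpolation=2))
E
```

```text
[0.55632142 0.14975459 0.19233969] [-0.45795385 -0.76871863  0.31782252] 0.2629697403488534 ang 92.45736207112367 yaw 134.16031945138943 8.0167
[0.55850312 0.14896979 0.044     ] 134.30027183559855 (array([ -1.6,   1. , 148.2]), array([ 0.02,  0.02, -0.16]))
pivot -0.08945925464426197 0.14844524242473228
pin 0.007904314838641749 0.2480203766095748
```

View pics/s5z.png

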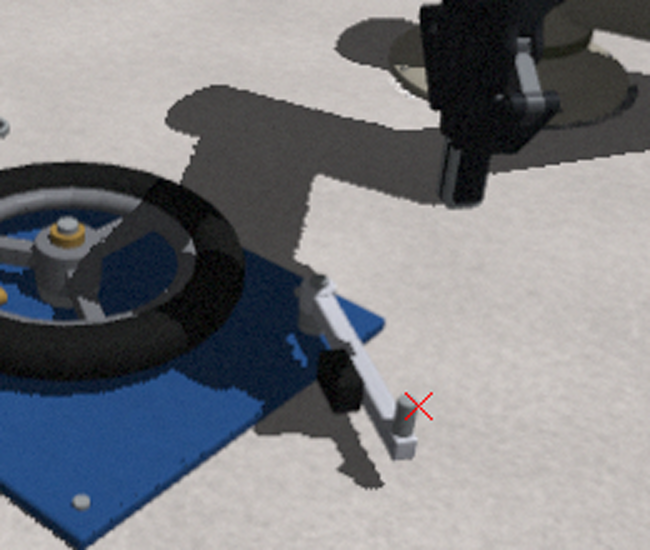

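The bar is at crop (325,290)→(405,450), and the target mark at (418,405) lies outside it, with room to descend. I'll take 6 mm extra clearance.

Call:
arm_command(rows="1 5 1 20 0 0 0;1 0 0 35 0 0 0;1 0 0 35 0 0 0;1 0 0 30 0 0 0;1 0 0 20 0 0 0")

```text
time_s: 8.48
position: [0.5531, 0.1533, 0.049]
tool_rot: [[-0.696, 0.718, -0.003], [0.718, 0.696, -0.0], [0.002, -0.002, -1.0]]
ft_force: [0.8, -0.9, -0.3]
grip_width: -0.0001
```

Call:
arm_command(rows="1 0 0 8 0 0 0;1 -5 0 0 0 0 0;1 -5 0 0 0 0 0;1 -5 0 0 0 0 0;1 -4 0 0 0 0 0")

```text
time_s: 8.9
position: [0.5688, 0.1396, 0.0452]
tool_rot: [[-0.694, 0.72, 0.003], [0.72, 0.694, 0.0], [-0.002, 0.002, -1.0]]
ft_force: [-0.6, 1.5, 1.0]
grip_width: 0.0001
```

```bash
cat > pv.py <<'E'
from fit import *
s=readout.observe();pv=W(p,(-.09,.15,0))[:2];R=np.array(s['tool_rot'])
v=R.T@np.r_[s['position'][:2]-pv,0];print('rel pivot in tool mm',(v*1e3).round(1),'arm ang if x radial=y',np.degrees(np.arctan2(R[1][0],R[0][0])-p[2])-90,'F tool',(R.T@s['ft_force']).round(1),s['position'][2])
E
python3 pv.py
```

```text
rel pivot in tool mm [ 18.8 110.7   0.2] arm ang if x radial=y 52.94378941232563 F tool [ 1.4  0.6 -1. ] 0.0452115480183907
```

Call:
arm_command(rows="1 -7.7 1 0 0 0 4;1 -7.7 1 0 0 0 4;1 -7.7 1 0 0 0 4;1 -7.7 1 0 0 0 4;1 -7.7 1 0 0 0 4")

```text
time_s: 9.32
position: [0.595, 0.1116, 0.0449]
tool_rot: [[-0.403, 0.915, 0.002], [0.915, 0.403, 0.0], [-0.001, 0.002, -1.0]]
ft_force: [-0.3, 1.4, 0.8]
grip_width: 0.0001
```

Call:
arm_command(rows="1 -7.7 1 0 0 0 4;1 -7.7 1 0 0 0 4;1 -7.7 1 0 0 0 4;1 -7.7 1 0 0 0 4;1 0 0 0 0 0 0")

```text
time_s: 9.73
position: [0.6085, 0.0826, 0.0448]
tool_rot: [[-0.135, 0.991, 0.002], [0.991, 0.135, -0.0], [-0.001, 0.002, -1.0]]
ft_force: [-0.0, 0.2, -0.2]
grip_width: 0.0001
```

```bash
python3 pv.py
```

```text
rel pivot in tool mm [ 18.7 109.9   0.2] arm ang if x radial=y 16.744810856166794 F tool [ 0.2 -0.   0.2] 0.04475442909832982
```

Call:
arm_command(rows="1 -5.8 0.8 0 0 0 3;1 -5.8 0.8 0 0 0 3;1 -5.8 0.8 0 0 0 3;1 -3.9 0.5 0 0 0 2;1 -1.9 0.3 0 0 0 1")

```text
time_s: 10.15
position: [0.6124, 0.0608, 0.0445]
tool_rot: [[0.07, 0.998, 0.002], [0.998, -0.07, -0.0], [0.0, 0.002, -1.0]]
ft_force: [1.1, 1.4, 0.5]
grip_width: 0.0002
```

```bash
python3 pv.py; python3 st.py scene s6; python3 -c "
import cv2
cv2.imwrite('pics/s6z.png',cv2.resize(cv2.imread('pics/s6.png')[150:300,220:480],None,fx=3,fy=3,interpolation=2))"
```

```text
rel pivot in tool mm [ 19.3 109.2   0.2] arm ang if x radial=y 4.962282312593572 F tool [ 1.5  1.  -0.5] 0.044488580149323484
[0.61238077 0.06082331 0.04448858] [1.11038565 1.41591775 0.49599284] 0.17947396324140333 ang 75.55024894668024 yaw 85.97747920102555 10.15
```

View pics/s6z.png

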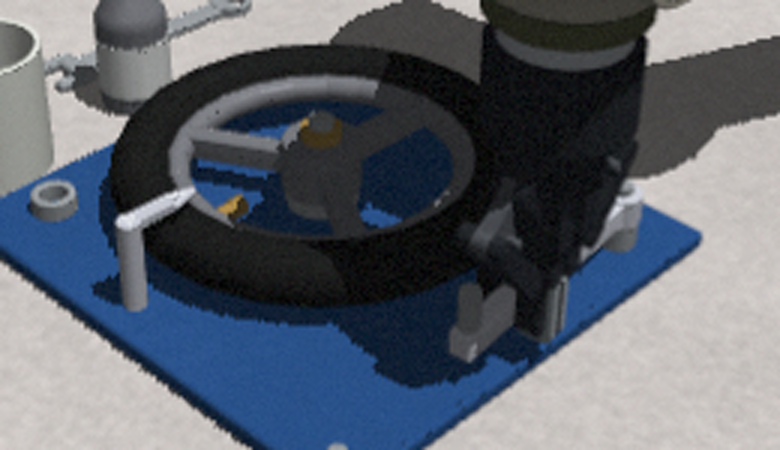

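The arm is nearly in, and the valve at crop (233,208) is still by the pointer. I'll finish in small steps while watching the force.

Call:
arm_command(rows="1 -1.9 0.3 0 0 0 1;1 -1.9 0.3 0 0 0 1;1 -1.9 0.3 0 0 0 1")

```text
time_s: 10.45
position: [0.6123, 0.0554, 0.0438]
tool_rot: [[0.123, 0.992, 0.0], [0.992, -0.123, 0.0], [0.0, 0.0, -1.0]]
ft_force: [1.0, 0.9, 1.8]
grip_width: 0.0001
```

Call:
arm_command(rows="1 -1 0 0 0 0 0.5;1 -1 0 0 0 0 0.5")

```text
time_s: 10.62
position: [0.612, 0.0533, 0.0437]
tool_rot: [[0.14, 0.99, 0.0], [0.99, -0.14, 0.0], [0.0, 0.0, -1.0]]
ft_force: [0.7, 0.8, 0.4]
grip_width: -0.0
```

Call:
arm_command(rows="1 -1 0 0 0 0 0.5;1 -1 0 0 0 0 0.5")

```text
time_s: 10.78
position: [0.6117, 0.0513, 0.0436]
tool_rot: [[0.158, 0.987, 0.0], [0.987, -0.158, 0.0], [0.0, 0.0, -1.0]]
ft_force: [1.5, 1.0, -0.2]
grip_width: -0.0003
```

```bash
python3 pv.py
```

```text
rel pivot in tool mm [ 19.3 107.9   0. ] arm ang if x radial=y -0.09079306796662934 F tool [1.3 1.3 0.2] 0.04359536772889959
```

Call:
arm_command(rows="1 -0.7 0 0 0 0 0;1 -0.7 0 0 0 0 0;1 0 0 0 0 0 0")

```text
time_s: 11.03
position: [0.6114, 0.0498, 0.0436]
tool_rot: [[0.157, 0.988, -0.0], [0.988, -0.157, -0.0], [-0.0, -0.0, -1.0]]
ft_force: [-0.0, 0.7, 1.0]
grip_width: 0.0002
```

Call:
arm_command(rows="1 -0.7 0 0 0 0 0;1 -0.7 0 0 0 0 0;1 0 0 0 0 0 0")

```text
time_s: 11.28
position: [0.6112, 0.0488, 0.0436]
tool_rot: [[0.157, 0.988, 0.0], [0.988, -0.157, 0.0], [0.0, -0.0, -1.0]]
ft_force: [1.3, 2.4, 0.2]
grip_width: -0.0001
```

Call:
arm_command(rows="1 -0.7 0 0 0 0 0;1 -0.7 0 0 0 0 0;1 0 0 0 0 0 0")

```text
time_s: 11.53
position: [0.6112, 0.0486, 0.0436]
tool_rot: [[0.157, 0.988, 0.001], [0.988, -0.157, 0.002], [0.003, 0.0, -1.0]]
ft_force: [3.5, 9.0, -0.8]
grip_width: -0.0
```

Call:
arm_command(rows="1 -0.7 0 0 0 0 0;1 -0.3 0 0 0 0 0;1 0 0 0 0 0 0")

```text
time_s: 11.78
position: [0.6112, 0.0485, 0.0437]
tool_rot: [[0.157, 0.988, 0.001], [0.988, -0.157, 0.004], [0.004, 0.001, -1.0]]
ft_force: [3.8, 13.7, -1.5]
grip_width: 0.0001
```

The force rose to 14 N with no further motion, so the arm is at its end stop. I'll back off, lift and check from above.

Call:
arm_command(rows="1 5 0 0 0 0 0;1 8 0 0 0 0 0;1 0 0 -30 0 0 0;1 0 0 -40 0 0 0;1 0 0 -40 0 0 0")

```text
time_s: 12.2
position: [0.6122, 0.0593, 0.1543]
tool_rot: [[0.157, 0.988, -0.003], [0.988, -0.157, -0.0], [-0.001, -0.003, -1.0]]
ft_force: [0.1, 0.8, 0.0]
grip_width: -0.0001
```

Call:
arm_command(rows="1 0 0 -40 0 0 0;1 0 0 -40 0 0 0;1 -35 0 0 0 0 0;1 -35 0 0 0 0 0;1 -35 0 0 0 0 0")

```text
time_s: 12.62
position: [0.596, -0.0453, 0.2343]
tool_rot: [[0.156, 0.988, 0.001], [0.988, -0.156, -0.001], [-0.001, 0.001, -1.0]]
ft_force: [0.6, -0.2, 0.5]
grip_width: 0.0002
```

Call:
arm_command(rows="1 -35 0 0 0 0 0;1 -35 0 0 0 0 0;1 -35 0 0 0 0 0;1 -20 0 0 0 0 0;1 0 0 0 0 0 0")

```text
time_s: 13.03
position: [0.5759, -0.1719, 0.2333]
tool_rot: [[0.162, 0.987, -0.001], [0.987, -0.162, -0.001], [-0.001, -0.001, -1.0]]
ft_force: [-0.3, 0.9, -0.4]
grip_width: 0.0005
```

```bash
python3 st.py wrist w7
```

```text
[ 0.57593387 -0.17189461  0.23330389] [-0.32800439  0.9357753  -0.3904955 ] 0.059508236204884206 ang -81.94609293928775 yaw 80.69564956187695 13.0333
```

View pics/w7.png

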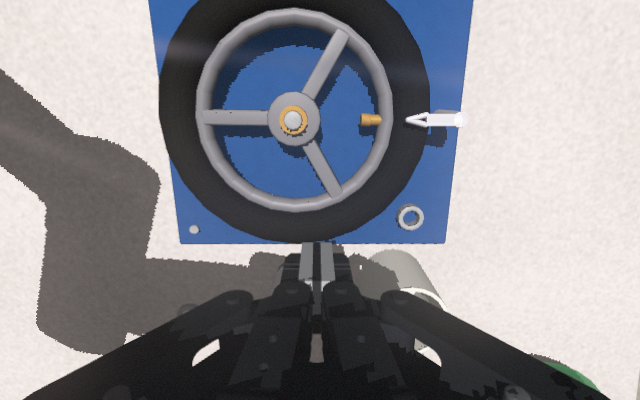

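```bash
python3 -c "
from ang import *
go('w7',(292,120),(408,120),(361,119.5),(381,119.5),(343.5,33),(334,193))"
```

```text
axle [ 0.56453576 -0.11326137] fit [ 0.56759649 -0.11297332] pointer r 0.09885263354391811 dir -9.496754620932231 fit -8.984803111568029
tip 0.0614 wheel deg -0.8
root 0.0797 wheel deg -0.6
s+60 0.0829 wheel deg -1.5
s-60 0.0798 wheel deg -1.7
stem dir 0.15258518671037358
```

Call:
arm_command(rows="1 35 0 0 0 0 0;1 35 0 0 0 0 0;1 30 0 0 0 0 0;1 0 0 0 0 0 0;1 0 0 0 0 0 0")

```text
time_s: 13.5
position: [0.5925, -0.0667, 0.2338]
tool_rot: [[0.153, 0.988, -0.0], [0.988, -0.153, -0.0], [-0.0, -0.0, -1.0]]
ft_force: [-0.6, -0.4, -0.6]
grip_width: 0.0001
```

```bash
python3 st.py wrist w8
```

```text
[ 0.59252031 -0.06667318  0.23376102] [-0.56277406 -0.43266738 -0.64927977] 0.05258231695779188 ang 61.70598257144636 yaw 81.178729426744 13.5
```

View pics/w8.png

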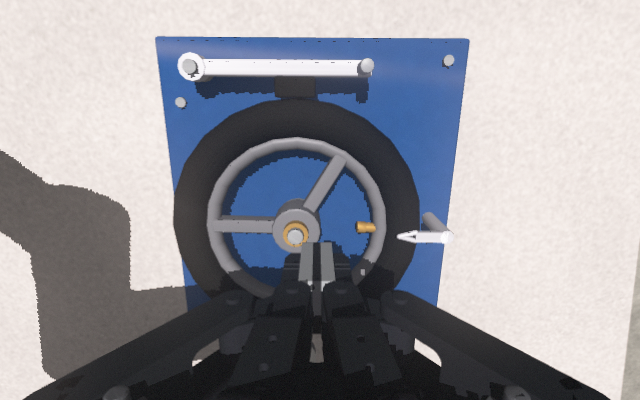

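```bash
python3 -c "
from h import *
print(env.close_job())"
```

```text
the job is handed in; nothing more can be done
None
```

The job is handed in at about 13.5 s of the 58 s allowed, with the valve stem at the pointer and the stop arm's shoe against the tyre. I pushed the spoke opposite the valve about 125° anticlockwise, then swung the stop arm in until it met its end stop. There the force rose to 14 N with no further motion. I then backed off and lifted clear.

- **Wheel:** the last close wrist view put it between about -0.6° and -1.7° of the pointer. The wrist view before the stop arm moved gave -0.6° to +0.1°. I put the difference down to measuring error and left the wheel as set.
- **Disagreement:** estimates from the two fixed cameras, taken partway through the turn, differed by about 5° (roughly -11.5° and -6°). I went by the wrist views instead.
- **Stop arm:** the final picture shows the arm straight along the stand's x axis with its shoe at the tyre. I judged this by eye and did not measure the angle.
- **Rest of the scene:** the last wrist pictures show the nut still on the plate and the wheel on its pin. I did not re-measure the spanner, bottle or mug; none was near the arm's path. The gripper was well clear of everything when I handed in.

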